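# Open the label printer's roll bay

### The arm

A 7-joint arm with a two-finger parallel gripper is mounted at the origin on the work surface. World frame = base frame: x ahead of the robot, y to its left, z up, the work surface at z = 0. Lengths are in mm, angles in rad, forces in N, time in s.
With the tool pointing down it reaches from about 400 to 875 mm from the base axis. Payload 4.4 kg.
Tool frame: the origin (TCP) lies midway between the tips of the shut fingers; the grasp point (between the pads) lies 19 mm behind it (ctrl.grip_point_offset is the distance from the TCP to the grasp point, in mm); z points along the fingers, x is the direction in which the jaws open and shut, and the axes are right-handed (so a half turn about z gives the same grasp; the last joint's range is limited). The gripper opens to 85 mm and grips with 20 to 120 N. Pads are 22 mm wide; open, the fingers measure 114 mm over their backs; the gripper's body (76 mm by 85 mm) begins 54 mm behind the grasp point. The pads swing forward as they close: fully open they stand 13 mm farther back than shut.
Start: joints at [-1.357, 0.628, 0.038, 1.517, -0.027, 0.996, -0.02], TCP at [179.482, 624.743, 231.313] pointing down, gripper open.
Joint ranges: [-3.06, 3.06], [-0.37, 2.12], [-1.25, 1.32], [0.18, 2.47], [-1.1, 4.24], [0.23, 1.98], [-2.94, 2.94]. Speed limits (rad/s): [2.57, 2.57, 3.14, 3.14, 3.14, 3.14, 3.14].

### API

Orientations are given as [roll, pitch, yaw] about the fixed x, y, z axes, in that order (R = Rz(yaw) Ry(pitch) Rx(roll)).
In Python, from cell import ctrl, viewer gives the robot as it stands.
- The arm moves only by the tool apply_moves, never from a script. Its argument "series" is a list that holds one entry, the list of rows, each a list of 6 numbers: the shift along the tool's x, y, z normalised to -1 to 1, where 1 is 50 mm, then the turn, a rotation vector about the tool's x, y, z normalised to -1 to 1, where 1 is 6 degrees. In form: [[[tx, ty, tz, rx, ry, rz], ...]]. A call has exactly 5 rows; each row shifts and turns the commanded pose from where the row before left it, along the tool's axes as they then stand; what a row does not reach is not made up. A row lasts 1/8 s, in which the tool goes at most 62.5 mm and 10.7 degrees, less where a joint would pass 70% of its speed; a pose out of reach is approached as far as the arm can. A call with a number of a shift or a turn outside -1 to 1 is refused whole. A call with a gripper value outside its range is refused whole. "claw" is the gripper command: -1 is shut, 1 is fully open, values between are in proportion, set as the call begins (left out, the last holds). The fingers move at their own pace and stop on an object; the grip force is fixed at half the most. Time passes only in rows, so rows that do not move let the fingers close, or fill a call up. It gives the time, the measured TCP pose, the force and the opening at its end, in the units of the state.
- ctrl.read_state(): the state, without advancing time (a new reading comes with each control period).
- viewer.get_image(name): name is "side" or "top"; returns the picture (400x640x3 uint8, blue, green, red); there is no depth.
- viewer.camera_info(name): a dict with "K" (3x3 intrinsics, pixels), "distortion" ([k1, k2, p1, p2, k3] as OpenCV has them; the pictures are not rectified), "R" (3x3) and "t" (3): a world point X has camera coordinates R X + t. Camera axes: x right, y down, z forward; pixel columns grow to the right and rows downward; lengths in mm; the calibration is good to about 2 mm. A picture is of the moment at which its call begins. camera_info takes no time and is no camera call.
- ctrl.finish_job(): hands the job in, once; it reports no verdict.
Trained networks look in the newest picture that a camera, given by its name, has taken for a name from the list of things; names that differ only in an ending like _2 or _b are one class to them, and where a whole thing is asked for, a point or a joint stands for the part that bears it (a point fixed in the world has none). Each returns a list of dicts, best first, with "score" (0 to 1); they miss things now and then, are a little off and sometimes report something else, mostly with a low value. They report only what shows in the picture. A call takes as long as a camera call. They do not tell look-alikes from the thing itself.
- viewer.find_in(camera, label): "location" ([column, row] as shares, 0 to 1, of the picture: columns of its width, rows of its height, amid what is visible of it).
The state is a dict: "clock": time; "qpos": joint angles; "qd": joint speeds; "tau": joint torques, N m; "eef_pos": TCP position; "tool_rot": TCP orientation; "force": force on the tool from outside, world axes, zero at the start; "torque": the same for the moment, N m; "width": finger opening in mm.
Only numpy, scipy, OpenCV 4.12 (cv2) and the standard library are available. Lean on these libraries where they do the work, as an engineer would, in place of code of your own. Each camera call takes 0.05 s, during which the arm holds its last target. There are 200 camera calls.

### The job

Open the label printer so that its label roll can be changed: press the snap tab on its top all the way in, then push the released bay cover by its raised rib out of its seat, until the whole cover lies on the printer's flat deck, clear of the bay and of the two hold-down lips. Do it with presses and pushes of the fingertips, never lifting the cover, and leave the tape roll, the label roll and the carton beside the printer where they stand.

Things in the scene. Friction and masses are not known exactly. Their poses are not given: they have to be found in the camera images.
- printer: bench label printer, white, fixed; 150 mm (x) by 278 mm (y), flat deck 85 mm above the table. Origin: on the table under its centre; z up; label slot on its -x face. Bay at y -125 to -35 mm; the cover slides out towards +y over the deck. Guide walls all along at x = 54 to 62 mm either side, tops at 101 mm; inside each a 5 mm high rail carries the cover. End wall y -140 to -132, 15 mm high.
- lip_end (a point): point midway between the +y ends of the two hold-down lips, where the seat ends: printer x = 0, y = -30 mm, 105 mm above the table (the lips' top). The lips keep the seated cover from rising; they reach from the guide walls in to x = 46 mm either side, from y = -140 to -30 mm. Axes as the printer's
- deck_end (a point): middle of the top of the low stop at the deck's far end: printer x = 0, y = 130 mm, 97 mm above the table (12 mm above the deck); it stops the cover's leading edge. Axes as the printer's
- cover: loose grey cover: plate 104 (x) by 100 (y) by 10 mm, across its middle an upright rib 60 (x) by 8 (y) mm, 10 to 26 mm above the origin. 0.11 to 0.23 kg. Origin: centre of the underside; axes as the printer's. Seated: printer y = -80 mm, underside 90 mm above the table. Released, it slides level to printer +y with 1 to 3 N, by at most 160 mm; its rear edge leaves the lips at y = +20 mm.
- tab_top (a point): centre of the top of the snap tab, a black ribbed plunger 32 (x) by 40 mm (y) standing out of the deck 2 mm beyond the cover's +y edge; printer x = 0, y = -8 mm. Out, its top is 99 mm above the table and blocks the cover; fully in it is at 87 mm, 2 mm above the deck, and the cover passes over it.
- tab (a joint): travel of the snap tab: 0 out, 0.012 m fully in (straight down). It yields at about 6 N and stays where it is left; it frees the cover from 0.0095 m on.
- tape_roll: bystander: roll of amber packing tape lying flat, 96 mm across, 48 mm high, 0.15 kg; origin under its centre
- label_roll: bystander: spare roll of white labels standing on end, 80 mm across, 75 mm high, 0.2 kg; origin under its centre
- carton: bystander: small brown carton 90 by 70 by 55 mm high, 0.18 kg; origin under its centre
There are look-alikes about, which are no part of the job. There is more than one size of the cover; the job needs the largest.

How it is judged:
By the outcome, as a careful person would: the job done as asked, in the order asked, and still so for the second after the job is handed in, with the robot touching nothing.
It also fails if it takes over 40 s, if anything falls off the work surface, if the arm or the gripper's body presses on something with over 40 N, if the wrist force passes 120 N, or if a joint passes its speed limit or range.

## Working session

There is one attempt and no reset: what is moved stays moved. The work goes in short steps, Python scripts to look and compute and a tool call to move; the robot and the scene stay as the last step left them, time stands still between calls to the robot, and variables do not carry over. Pictures are saved under pics/ and viewed, about 8 in all and at most 12, crops included, and the job is handed in when it is done.

Besides the shell and the picture viewer there is one more tool, called after ">>>" as name(argument=value, ...), one argument or row to a line, values as JSON. apply_moves: Moves the arm, as the interface text tells. Scaled input: -1 to 1 covers 50 mm each way for a shift and 6 degrees each way for a turn. Its arguments: {"type":"object","properties":{"series":{"type":"array","items":{"type":"array","items":{"type":"array","items":{"type":"number"}}}},"claw":{"type":"number"}},"required":["series"]}

```bash
mkdir -p pics
python3 - <<'E'
from cell import ctrl, viewer
import cv2, json
for n in ("side","top"):
    im=viewer.get_image(n); cv2.imwrite(f"pics/{n}0.png",im)
    c=viewer.camera_info(n); print(n,{k:[[round(float(y),3) for y in x] if hasattr(x,'__len__') else round(float(x),3) for x in v] for k,v in c.items() if hasattr(v,'__len__') and not isinstance(v,str)})
    for l in ("printer","cover","tab_top","tape_roll","label_roll","carton"):
        print(l,[(round(d["score"],2),round(d["location"][0]*640),round(d["location"][1]*400)) for d in viewer.find_in(n,l)])
print(ctrl.read_state())
E
```

```text
side {'K': [[385.438, 0.0, 319.233], [0.0, 385.438, 199.364], [0.0, 0.0, 1.0]], 'distortion': [0.005, 0.0, 0.0, 0.0, 0.0], 'R': [[0.87, -0.494, 0.002], [-0.333, -0.591, -0.735], [0.364, 0.638, -0.678]], 't': [-485.016, 228.769, 613.218]}
printer [(0.92, 273, 208)]
cover [(0.83, 279, 192), (0.82, 180, 207), (0.57, 359, 269)]
tab_top [(0.55, 272, 169), (0.49, 280, 193)]
tape_roll [(0.64, 345, 190)]
label_roll [(0.86, 329, 156)]
carton [(0.61, 277, 282)]
top {'K': [[394.407, 0.0, 319.801], [0.0, 394.407, 199.715], [0.0, 0.0, 1.0]], 'distortion': [-0.079, 0.0, 0.0, 0.0, 0.0], 'R': [[-0.028, -1.0, 0.012], [-0.989, 0.026, -0.144], [0.143, -0.016, -0.99]], 't': [-5.288, 538.73, 830.557]}
printer [(0.9, 254, 214)]
cover [(0.8, 300, 222), (0.74, 376, 192), (0.7, 232, 305)]
tab_top [(0.74, 264, 216)]
tape_roll [(0.95, 303, 150)]
label_roll [(0.9, 252, 143)]
carton [(0.85, 370, 259), (0.4, 267, 218)]
{'clock': 0.7, 'qpos': array([-1.35679872,  0.62835147,  0.03849246,  1.51741   , -0.02700201,
        0.99631659, -0.01999598]), 'qd': array([ 0.00056007,  0.00021133,  0.00049422, -0.00136596,  0.00043643,
       -0.00081893,  0.00032429]), 'tau': array([-7.64110678e-05, -5.63131392e+01,  1.22538663e+00, -1.93752301e+01,
        1.10191738e-02,  1.44286376e-03,  5.84716062e-06]), 'eef_pos': array([179.47588345, 624.73823529, 231.34155182]), 'tool_rot': array([-3.14154749e+00, -3.17156625e-05,  1.29098251e+00]), 'force': array([ 0.03782623, -0.34880192,  0.53538523]), 'torque': array([0.00114691, 0.0644871 , 0.01023141]), 'width': 85.5624710696037}
```

Run:
```python
import cv2
a=cv2.imread("pics/side0.png")[110:330,120:440]; b=cv2.imread("pics/top0.png")[90:340,180:500]
cv2.imwrite("pics/side0c.png",cv2.resize(a,None,fx=2.5,fy=2.5,interpolation=2)); cv2.imwrite("pics/top0c.png",cv2.resize(b,None,fx=2.4,fy=2.4,interpolation=2))
```

```text
(no output)
```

View pics/side0c.png

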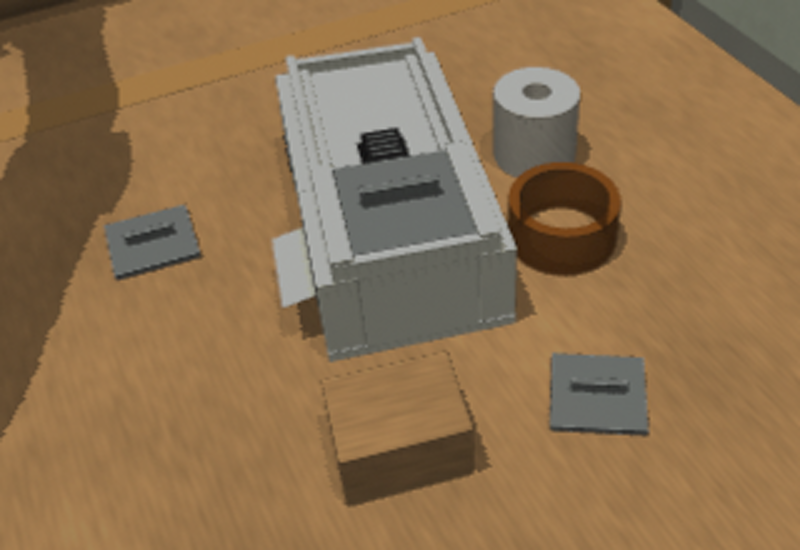

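View pics/top0c.png

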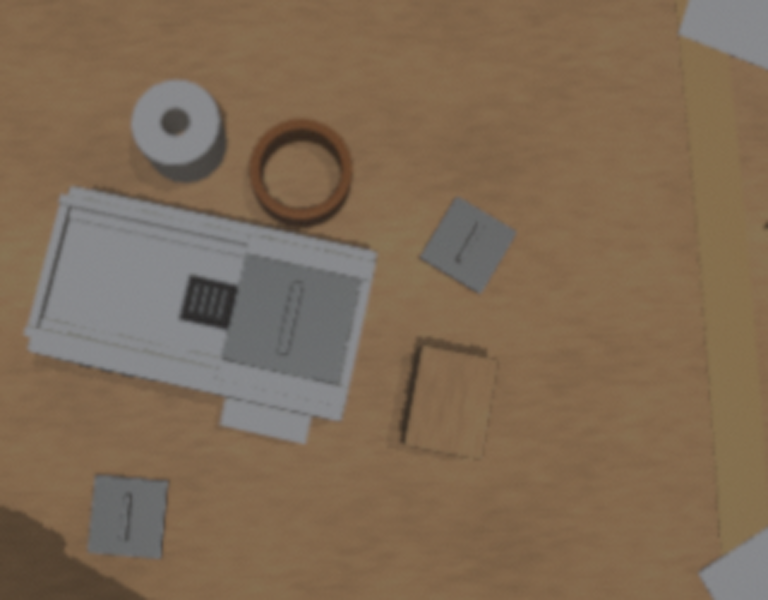

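```bash
cat > h.py <<'E'
import numpy as np, cv2
from cell import ctrl, viewer
from scipy.optimize import least_squares
def proj(cam,X):
    c=viewer.camera_info(cam); return cv2.projectPoints(np.float64(X).reshape(-1,1,3),cv2.Rodrigues(np.float64(c["R"]))[0],np.float64(c["t"]),np.float64(c["K"]),np.float64(c["distortion"]))[0][:,0]
def p2w(p,X):
    c,s=np.cos(p[2]),np.sin(p[2]); X=np.float64(X).reshape(-1,3)
    return X@np.array([[c,-s,0],[s,c,0],[0,0,1]]).T+[p[0],p[1],p[3] if len(p)>3 else 0]
E
python3 - <<'E'
from h import *
T={(46,-30,100):(248,253),(-46,-30,100):(222,360),(46,-130,100):(362,277),(-46,-130,100):(343,384),(16,12,99):(190,275),(-16,12,99):(181,318),(30,-80,116):(297,282),(-30,-80,116):(284,355)}
S={(46,-30,100):(444,152),(-46,-30,100):(335,166),(-75,-139,0):(330,357),(75,-139,0):(517,318),(16,12,99):(401,129),(-16,12,99):(362,133),(30,-80,116):(441,180),(-30,-80,116):(360,191)}
XT,uT=np.float64(list(T)),np.float64(list(T.values()))/2.4+[180,90]
XS,uS=np.float64(list(S)),np.float64(list(S.values()))/2.5+[120,110]
f=lambda p:np.r_[(proj("top",p2w(p,XT))-uT).ravel(),(proj("side",p2w(p,XS))-uS).ravel()]
for y0 in (1.5,-1.5,0,3):
    r=least_squares(f,[600,100,y0,0],x_scale=[100,100,1,10],loss="soft_l1"); print(r.cost,r.x)
    if r.cost<60: print(f(r.x).reshape(-1,2).round(1).tolist()); b=r.x
print("tab,rib,deckend",p2w(b,[[0,-8,99],[0,-80,116],[0,130,97]]).round(1))
for l,(u,v) in dict(tape=(303,150),lab=(252,143),carton=(370,259),tcover=(233,304)).items():
    r=least_squares(lambda q:proj("top",[[q[0],q[1],40]])[0]-[u,v],[500,0]); print(l,r.x.round())
E
```

```text
11.183974833795459 [ 5.03073974e+02  9.67147752e+01 -2.41534919e-01  1.08883052e+00]
[[-0.4, -0.2], [0.2, -0.7], [-0.2, 0.2], [-1.8, -0.1], [0.5, 0.6], [0.6, -2.1], [1.1, -0.5], [-0.1, -1.5], [0.5, -0.7], [-1.4, 1.5], [0.0, 2.3], [-0.3, 2.1], [-1.0, -0.9], [-0.7, 0.1], [-0.7, -1.3], [0.2, -0.2]]
11.18397483379407 [ 5.03073974e+02  9.67147759e+01 -2.41534922e-01  1.08882787e+00]
[[-0.4, -0.2], [0.2, -0.7], [-0.2, 0.2], [-1.8, -0.1], [0.5, 0.6], [0.6, -2.1], [1.1, -0.5], [-0.1, -1.5], [0.5, -0.7], [-1.4, 1.5], [0.0, 2.3], [-0.3, 2.1], [-1.0, -0.9], [-0.7, 0.1], [-0.7, -1.3], [0.2, -0.2]]
11.183974833797116 [ 5.03073973e+02  9.67147748e+01 -2.41534918e-01  1.08883187e+00]
[[-0.4, -0.2], [0.2, -0.7], [-0.2, 0.2], [-1.8, -0.1], [0.5, 0.6], [0.6, -2.1], [1.1, -0.5], [-0.1, -1.5], [0.5, -0.7], [-1.4, 1.5], [0.0, 2.3], [-0.3, 2.1], [-1.0, -0.9], [-0.7, 0.1], [-0.7, -1.3], [0.2, -0.2]]
11.183974833816109 [503.07397107  96.71477279   6.0416504    1.08883865]
[[-0.4, -0.2], [0.2, -0.7], [-0.2, 0.2], [-1.8, -0.1], [0.5, 0.6], [0.6, -2.1], [1.1, -0.5], [-0.1, -1.5], [0.5, -0.7], [-1.4, 1.5], [0.0, 2.3], [-0.3, 2.1], [-1.0, -0.9], [-0.7, 0.1], [-0.7, -1.3], [0.2, -0.2]]
tab,rib,deckend [[501.2  88.9 100.1]
 [483.9  19.  117.1]
 [534.2 222.9  98.1]]
tape [652.  15.]
lab [671. 130.]
carton [ 406. -125.]
tcover [318. 172.]
```

Named candidates: covers at side pixels (279,192), (180,207) and (359,269). The one seated in the printer at (279,192) is the largest and is next to the tab, and the crop above confirms it. The other two lie loose on the table. The printer pose fit has residuals of about 1 px, and its height comes out 1 mm off, which is fine.

>>> apply_moves(
  series=[
    [[-0.6,0.6,0,0,0,-0.36],[-0.6,0.6,0,0,0,0],[-0.6,0.6,0,0,0,0],[-0.6,0.6,0,0,0,0],[-0.6,0.6,0,0,0,0]],
  ],
  claw=-1,
)

```text
clock: 1.32
eef_pos: [288.5, 441.2, 231.5]
tool_rot: [3.141, -0.001, 1.329]
force: [0.9, -0.0, -0.0]
width: -0.1
```

>>> apply_moves(
  series=[
    [[-0.6,0.6,0,0,0,0],[-0.6,0.6,0,0,0,0],[-0.6,0.6,0,0,0,0],[-0.6,0.6,0,0,0,0],[-0.6,0.6,0,0,0,0]],
  ],
)

```text
clock: 1.95
eef_pos: [398.2, 259.7, 231.6]
tool_rot: [3.141, -0.001, 1.329]
force: [0.8, 0.5, -0.0]
width: -0.1
```

>>> apply_moves(
  series=[
    [[-0.6,0.6,0,0,0,0],[-0.6,0.6,0,0,0,0],[-0.6,0.6,0,0,0,0],[-0.4,0.4,0,0,0,0],[0,0,0,0,0,0]],
  ],
)

```text
clock: 2.58
eef_pos: [479.0, 125.2, 231.5]
tool_rot: [3.14, 0.0, 1.324]
force: [-0.3, -0.6, 0.5]
width: -0.2
```

```bash
cat >> h.py <<'E'
P=[503.1,96.7,-0.2415]
def rep():
    s=ctrl.read_state(); d=np.array(s["eef_pos"])-[P[0],P[1],0]; c,n=np.cos(P[2]),np.sin(P[2])
    print("t",s["clock"],"printer xyz",np.round([c*d[0]+n*d[1],-n*d[0]+c*d[1],d[2]],1),"rot",np.round(s["tool_rot"],3),"F",np.round(s["force"],1),"w",round(s["width"],1))
E
python3 -c "
from h import *
rep()"
```

```text
t 2.575 printer xyz [-30.2  21.9 231.5] rot [3.14  0.    1.324] F [-0.3 -0.6  0.5] w -0.2
```

>>> apply_moves(
  series=[
    [[-0.3,0.3,0.3,0,0,-0.05],[-0.3,0.3,0.5,0,0,0],[0,0,0.7,0,0,0],[0,0,0.5,0,0,0],[0,0,0.0,0,0,0]],
  ],
)

```text
clock: 3.2
eef_pos: [498.1, 92.4, 130.0]
tool_rot: [-3.138, 0.001, 1.336]
force: [0.5, -0.0, 0.7]
width: 0.3
```

```bash
python3 -c "
from h import *
rep()
a=viewer.get_image('side')[110:240,200:360]; b=viewer.get_image('top')[140:270,180:340]
cv2.imwrite('pics/near.png',cv2.resize(np.vstack([a,b]),None,fx=2.3*1.3,fy=2.3,interpolation=2) if 0 else cv2.resize(np.hstack([a,b]),None,fx=2.5,fy=2.5,interpolation=2))
e=np.array(ctrl.read_state()['eef_pos'])
print(proj('side',[e]),proj('top',[e]))"
```

```text
t 3.2 printer xyz [ -3.8  -5.4 130. ] rot [-3.138e+00  1.000e-03  1.336e+00] F [ 0.5 -0.   0.7] w 0.3
[[271.10160105 154.33568577]] [[263.68692429 213.77125478]]
```

View pics/near.png

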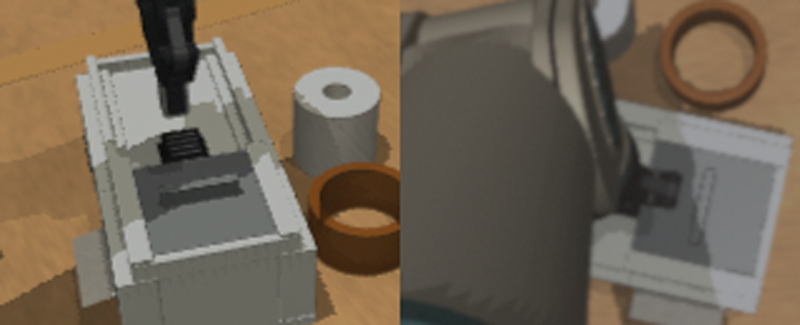

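The tip in the side crop, at (173,113), matches its predicted pixel. Next I press slowly.

>>> apply_moves(
  series=[
    [[-0.05,0.08,0.2,0,0,0.06],[0,0,0.2,0,0,0],[0,0,0.12,0,0,0],[0,0,0.1,0,0,0],[0,0,0.05,0,0,0]],
  ],
)

```text
clock: 3.92
eef_pos: [502.9, 88.0, 97.5]
tool_rot: [-3.141, 0.0, 1.328]
force: [-1.8, 0.4, 5.5]
width: 0.0
```

>>> apply_moves(
  series=[
    [[0,0,0.04,0,0,0],[0,0,0.04,0,0,0],[0,0,0.04,0,0,0],[0,0,0.03,0,0,0],[0,0,0,0,0,0]],
  ],
)

```text
clock: 4.55
eef_pos: [502.9, 88.0, 90.6]
tool_rot: [-3.141, -0.0, 1.328]
force: [-1.2, -1.2, 4.7]
width: -0.1
```

```bash
python3 -c "
from h import *
rep()"
```

```text
t 4.55 printer xyz [ 1.9 -8.5 90.6] rot [-3.141 -0.     1.328] F [-1.2 -1.2  4.7] w -0.1
```

>>> apply_moves(
  series=[
    [[0,0,0.02,0,0,0],[0,0,0.02,0,0,0],[0,0,0.02,0,0,0],[0,0,0.02,0,0,0],[0,0,0,0,0,0]],
  ],
)

```text
clock: 5.18
eef_pos: [503.0, 88.0, 87.0]
tool_rot: [-3.141, -0.0, 1.328]
force: [-2.5, -0.2, 9.0]
width: 0.1
```

>>> apply_moves(
  series=[
    [[0,0,0.01,0,0,0],[0,0,0.01,0,0,0],[0,0,0.01,0,0,0],[0,0,0,0,0,0],[0,0,0,0,0,0]],
  ],
)

```text
clock: 5.8
eef_pos: [503.0, 88.0, 86.9]
tool_rot: [3.141, -0.0, 1.328]
force: [-5.6, -1.5, 23.2]
width: -0.1
```

It bottomed out at z = 86.9 with 23 N, so the tab is fully in. Now I go up and behind the rib.

>>> apply_moves(
  series=[
    [[0,0,-0.3,0,0,0],[0,0,-0.7,0,0,0],[-0.4,-0.02,0,0,0,0],[-0.6,-0.02,0,0,0,0],[-0.6,0,0,0,0,0]],
  ],
)

```text
clock: 6.42
eef_pos: [481.1, 9.3, 134.4]
tool_rot: [-3.141, 0.001, 1.328]
force: [0.2, -0.3, 0.4]
width: -0.3
```

>>> apply_moves(
  series=[
    [[-0.4,0,0,0,0,0],[0,0,0,0,0,0],[0,0,0.2,0,0,0],[0,0,0,0,0,0],[0,0,0,0,0,0]],
  ],
)

```text
clock: 7.05
eef_pos: [477.1, -7.8, 124.5]
tool_rot: [-3.141, -0.0, 1.329]
force: [0.2, -0.2, -0.1]
width: 0.0
```

```bash
python3 -c "
from h import *
rep()
a=viewer.get_image('side')[110:240,200:360]; b=viewer.get_image('top')[140:270,180:340]
cv2.imwrite('pics/rib.png',cv2.resize(np.hstack([a,b]),None,fx=2.5,fy=2.5,interpolation=2))"
```

```text
t 7.05 printer xyz [  -0.2 -107.7  124.5] rot [-3.141 -0.     1.329] F [ 0.2 -0.2 -0.1] w 0.0
```

View pics/rib.png

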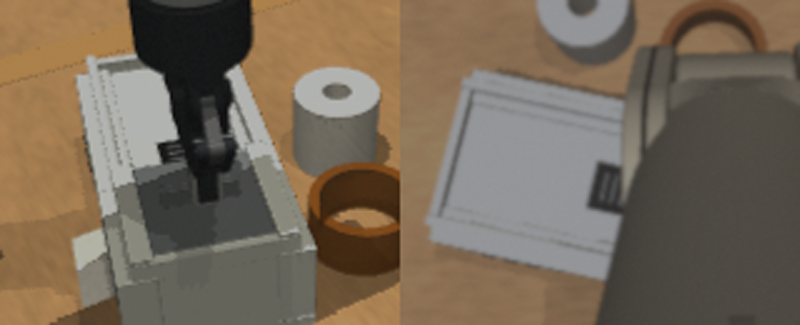

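The fingertips are over the cover behind the rib, with the tip at side crop (207,200), and the tab is down. I lower to z≈105.

>>> apply_moves(
  series=[
    [[0,0,0.15,0,0,0],[0,0,0.15,0,0,0],[0,0,0.08,0,0,0],[0,0,0,0,0,0],[0,0,0,0,0,0]],
  ],
)

```text
clock: 7.78
eef_pos: [477.2, -8.6, 105.8]
tool_rot: [3.142, -0.0, 1.328]
force: [0.4, -0.1, 0.7]
width: 0.4
```

>>> apply_moves(
  series=[
    [[0.1,0,0,0,0,0],[0.1,0,0,0,0,0],[0.08,0,0,0,0,0],[0.06,0,0,0,0,0],[0.06,0,0,0,0,0]],
  ],
)

```text
clock: 8.4
eef_pos: [481.9, 10.7, 105.8]
tool_rot: [-3.142, 0.0, 1.327]
force: [-0.4, -1.0, 1.3]
width: 0.3
```

```bash
python3 -c "
from h import *
rep()"
```

```text
t 8.4 printer xyz [  0.  -88.5 105.8] rot [-3.142  0.     1.327] F [-0.4 -1.   1.3] w 0.3
```

>>> apply_moves(
  series=[
    [[0.06,0,0,0,0,0],[0.06,0,0,0,0,0],[0.06,0,0,0,0,0],[0.06,0,0,0,0,0],[0.06,0,0,0,0,0]],
  ],
)

```text
clock: 9.02
eef_pos: [485.6, 25.5, 105.8]
tool_rot: [3.142, 0.0, 1.328]
force: [0.3, -1.3, 0.8]
width: 0.1
```

```bash
python3 -c "
from h import *
rep()
a=viewer.get_image('side')[110:240,200:360]; b=viewer.get_image('top')[140:270,180:340]
cv2.imwrite('pics/push1.png',cv2.resize(np.hstack([a,b]),None,fx=2.5,fy=2.5,interpolation=2))"
```

```text
t 9.025 printer xyz [ 1.000e-01 -7.330e+01  1.058e+02] rot [3.142 0.    1.328] F [ 0.3 -1.3  0.8] w 0.1
```

View pics/push1.png

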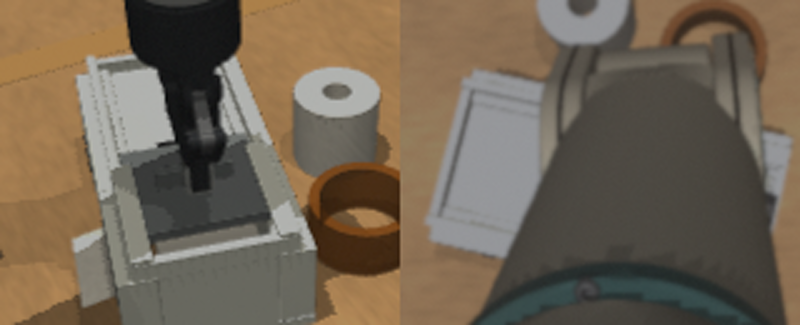

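The bay shows behind the cover, with its rear edge at about (210,235) in the side crop, so it slides. I continue.

>>> apply_moves(
  series=[
    [[0.08,0,0,0,0,0],[0.08,0,0,0,0,0],[0.08,0,0,0,0,0],[0.08,0,0,0,0,0],[0.08,0,0,0,0,0]],
  ],
)

```text
clock: 9.75
eef_pos: [490.4, 45.1, 105.8]
tool_rot: [-3.141, 0.0, 1.328]
force: [-0.5, -1.1, 0.9]
width: -0.1
```

>>> apply_moves(
  series=[
    [[0.08,0,0,0,0,0],[0.08,0,0,0,0,0],[0.08,0,0,0,0,0],[0.08,0,0,0,0,0],[0.08,0,0,0,0,0]],
  ],
)

```text
clock: 10.38
eef_pos: [495.3, 64.5, 105.8]
tool_rot: [-3.142, -0.0, 1.328]
force: [-0.2, -1.0, 0.0]
width: 0.4
```

>>> apply_moves(
  series=[
    [[0.08,0,0,0,0,0],[0.08,0,0,0,0,0],[0.08,0,0,0,0,0],[0.08,0,0,0,0,0],[0.08,0,0,0,0,0]],
  ],
)

```text
clock: 11.0
eef_pos: [500.1, 83.9, 105.8]
tool_rot: [-3.142, -0.0, 1.328]
force: [-0.2, -1.3, 0.5]
width: -0.0
```

>>> apply_moves(
  series=[
    [[0.08,0,0,0,0,0],[0.08,0,0,0,0,0],[0.08,0,0,0,0,0],[0.08,0,0,0,0,0],[0.08,0,0,0,0,0]],
  ],
)

```text
clock: 11.62
eef_pos: [504.9, 103.3, 105.8]
tool_rot: [-3.142, -0.0, 1.328]
force: [0.1, -1.1, 1.2]
width: -0.2
```

>>> apply_moves(
  series=[
    [[0.08,0,0,0,0,0],[0.08,0,0,0,0,0],[0.06,0,0,0,0,0],[0.04,0,0,0,0,0],[0,0,0,0,0,0]],
  ],
)

```text
clock: 12.25
eef_pos: [508.0, 115.9, 105.8]
tool_rot: [3.142, -0.0, 1.328]
force: [-0.2, 0.5, -1.1]
width: -0.1
```

```bash
python3 -c "
from h import *
rep()
a=viewer.get_image('side')[110:240,200:360]
cv2.imwrite('pics/push2.png',cv2.resize(a,None,fx=4,fy=4,interpolation=2))
for y in (20,35,50,60): print(y,((proj('side',p2w(P,[[x,y-50,101] for x in(-46,46)]))-[200,110])*4).round().tolist())"
```

```text
t 12.25 printer xyz [  0.2  19.8 105.8] rot [ 3.142 -0.     1.328] F [-0.2  0.5 -1.1] w -0.1
20 [[211.0, 272.0], [393.0, 240.0]]
35 [[206.0, 253.0], [386.0, 223.0]]
50 [[202.0, 235.0], [379.0, 206.0]]
60 [[199.0, 223.0], [375.0, 194.0]]
```

View pics/push2.png

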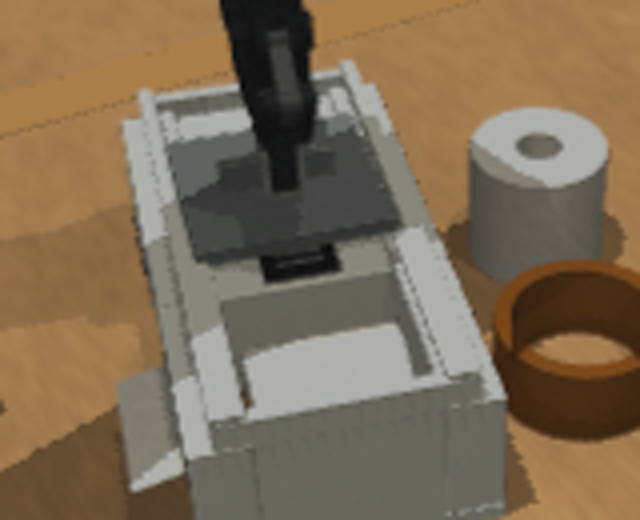

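The cover's rear top edge runs (197,252)–(398,220), which puts the cover at y ≈ 36, about 16 mm clear of the lips. I push another 14 mm or so for margin, then back off and rise.

>>> apply_moves(
  series=[
    [[0.06,0,0,0,0,0],[0.08,0,0,0,0,0],[0.08,0,0,0,0,0],[0.05,0,0,0,0,0],[0.03,0,0,0,0,0]],
  ],
)

```text
clock: 12.92
eef_pos: [511.6, 130.4, 105.8]
tool_rot: [-3.142, 0.0, 1.328]
force: [-0.1, -1.1, 0.5]
width: -0.3
```

>>> apply_moves(
  series=[
    [[-0.1,0,0,0,0,0],[-0.2,0,0,0,0,0],[0,0,-0.4,0,0,0],[0,0,-0.8,0,0,0],[0,0,-0.8,0,0,0]],
  ],
)

```text
clock: 13.55
eef_pos: [507.5, 114.6, 206.7]
tool_rot: [-3.141, 0.001, 1.327]
force: [0.3, 0.5, -0.3]
width: 0.6
```

>>> apply_moves(
  series=[
    [[-0.6,-0.6,-0.6,0,0,0],[-0.6,-0.6,-0.6,0,0,0],[-0.6,-0.6,0,0,0,0],[0,0,0,0,0,0],[0,0,0,0,0,0]],
  ],
)

```text
clock: 14.18
eef_pos: [399.5, 49.9, 266.0]
tool_rot: [3.14, -0.001, 1.327]
force: [0.4, 0.3, 0.3]
width: 0.1
```

```bash
python3 -c "
from h import *
rep()
a=viewer.get_image('side')[110:240,200:360]; viewer.get_image('top')
cv2.imwrite('pics/end.png',cv2.resize(a,None,fx=4,fy=4,interpolation=2))
for y in (40,50,60): print(y,((proj('side',p2w(P,[[x,y-50,101] for x in(-52,52)]))-[200,110])*4).round().tolist())
for n in ('side','top'):
  for l in ('tape_roll','label_roll','carton'): print(n,l,[(round(d['score'],2),round(d['location'][0]*640),round(d['location'][1]*400)) for d in viewer.find_in(n,l)])"
```

```text
t 14.175 printer xyz [-89.4 -70.3 266. ] rot [ 3.140e+00 -1.000e-03  1.327e+00] F [0.4 0.3 0.3] w 0.1
40 [[193.0, 249.0], [395.0, 215.0]]
50 [[190.0, 237.0], [390.0, 204.0]]
60 [[187.0, 225.0], [386.0, 193.0]]
side tape_roll [(0.9, 346, 190)]
side label_roll [(0.85, 332, 159)]
side carton []
top tape_roll [(0.87, 299, 147)]
top label_roll [(0.82, 256, 143)]
top carton [(0.55, 369, 259)]
```

View pics/end.png

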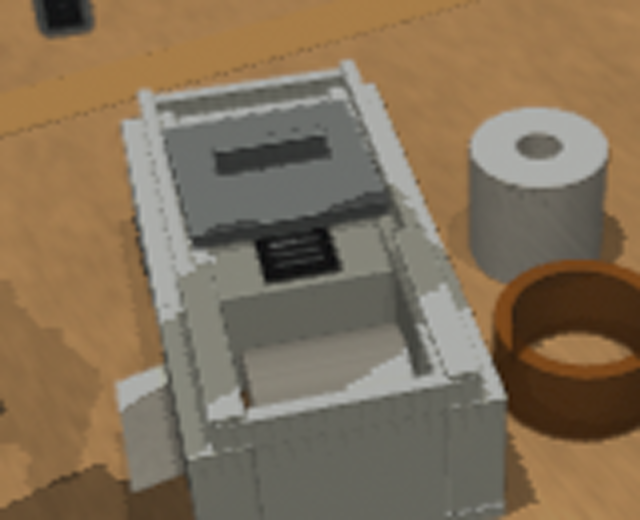

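The cover's rear top edge runs (190,235)–(390,205), so it is at y ≈ 50. That is 30 mm clear of the lips, flat, square and short of the stop. The tab is down and the bystanders are where they were.

```bash
python3 -c "
from cell import ctrl
print(ctrl.finish_job())"
```

```text
the job is handed in; nothing more can be done
None
```

The printer is open and the job is handed in. I pressed the snap tab fully in, then pushed the cover out of its seat by its rib with the closed fingertips.

- **Tab:** it bottomed out at z ≈ 87 mm, where the force rose to 23 N.
- **Cover:** it slid with about 1 N. The last picture shows it level on the deck at printer y ≈ +50 mm, its rear edge about 30 mm past the lips and clear of the bay.
- **Robot:** it ended clear of everything, at about 14 s on the robot's clock.
- **Bystanders:** the tape roll and label roll were found within about 5 px of where they started in both views. The carton was within about 1 px in the top view (score 0.55); the network missed it in the last side picture, and I did not check it there by eye.

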